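Empty the tumbling pot into the blue tray

ROBOT

A 7-joint arm with a two-finger parallel gripper is mounted at the origin on the work surface. World frame = base frame: x ahead of the robot, y to its left, z up, the work surface at z = 0. Lengths are in m, angles in rad, forces in N, time in s.
With the tool pointing down it reaches from about 0.4 to 0.925 m from the base axis. Payload 5.6 kg.
Tool frame: the origin (TCP) lies on the mounting face of the last link; the fingertips stand 173 mm ahead of it and the grasp point (between the pads) lies 155 mm ahead of it (env.grip_point_offset is the distance from the TCP to the grasp point, in m); z points along the fingers, y is the line along which they close (so a half turn about z gives the same grasp; the last joint's range is limited). The gripper opens to 85 mm and grips with 20 to 120 N. Pads are 22 mm wide; open, the fingers measure 114 mm over their backs; the gripper's body (76 mm by 85 mm) begins 54 mm behind the grasp point. The pads swing forward as they close: fully open they stand 13 mm farther back than shut.
Start: joints at [1.234, 0.468, -0.012, 1.603, 0.006, 1.071, -0.056], TCP at [0.188, -0.622, 0.405] pointing down, gripper open.
Joint ranges: [-2.53, 2.53], [-0.31, 2.02], [-1.57, 1.55], [0.28, 2.44], [-1.29, 4.43], [0.15, 1.84], [-2.92, 2.92]. Speed limits (rad/s): [2.57, 2.57, 3.14, 3.14, 3.14, 3.14, 3.14].

INTERFACE

Orientations are given as [roll, pitch, yaw] about the fixed x, y, z axes, in that order (R = Rz(yaw) Ry(pitch) Rx(roll)).
In Python, from cell import env, vision, spotter gives the robot as it stands.
- The arm moves only by the shell command python3 -m crank 'ROWS'. ROWS is a JSON object of lists of equal length, an entry for each row: "delta_pos": the shift along the tool's x, y, z in m, a list of three; "dr": the turn, a rotation vector about the tool's x, y, z in degrees, a list of three; "claw": the opening, from 0 (shut) to 1 (fully open). A call has 1 to 20 rows; each row shifts and turns the commanded pose from where the row before left it, along the tool's axes as they then stand; what a row does not reach is not made up. A row lasts 1/12 s, in which the tool goes at most 41.7 mm and 7.16 degrees, less where a joint would pass 70% of its speed; a pose out of reach is approached as far as the arm can. A call with a gripper value outside its range is refused whole. The fingers move at their own pace and stop on an object; the grip force is fixed at half the most. Time passes only in rows, so rows that do not move let the fingers close. It gives the time, the measured TCP pose, the force, the opening and the grip force at its end, in the units of the state.
- env.sense(): the state, without advancing time (a new reading comes with each control period).
- vision.capture(name): name is "scene" or "top" or "wrist"; returns a dict with "color" (420x560x3 uint8, blue, green, red), "mtx" (3x3 intrinsics, pixels), "dist" ([k1, k2, p1, p2, k3] as OpenCV has them; the pictures are not rectified), "R" (3x3) and "t" (3): a world point X has camera coordinates R X + t; the wrist camera has in their place "mount" (4x4, takes a point from camera to tool coordinates, whose origin is the TCP and whose axes are the flange's). Camera axes: x right, y down, z forward; pixel columns grow to the right and rows downward; lengths in m; the calibration is good to about 2 mm. A picture is of the moment at which its call begins: read the wrist's pose just before it. There is no depth.
- env.close_job(): hands the job in; it is judged then, once.
Trained networks look in a picture, given as the dict that the camera call returned (one of the last four; its "shot" number tells which), for a name from the list of things; names that differ only in an ending like _2 or _b are one class to them, and where a whole thing is asked for, a point or a joint stands for the part that bears it (a point fixed in the world has none). Each returns a list of dicts, best first, with "p" (0 to 1); they miss things now and then, are a little off and sometimes report something else, mostly with a low value. They report only what shows in the picture. A call takes as long as a camera call. They do not tell look-alikes from the thing itself.
- spotter.trace(picture, name): "mask" (420x560 bool, what is visible of it) and "xy" ([column, row] in pixels, amid what is visible of it).
- spotter.place_of(picture, name): "xy" ([column, row] in pixels: a listed point, or the origin of a listed thing).
The state is a dict: "time": time; "qpos": joint angles; "qvel": joint speeds; "tau": joint torques, N m; "eef_pos": TCP position; "tcp_rot": TCP orientation; "wrist_force": force on the tool from outside, world axes, zero at the start; "wrist_torque": the same for the moment, N m; "opening": opening from 0.0 (shut) to 1.0 (fully open); "finger_force": force on a finger pad.
Only numpy, scipy, OpenCV 4.12 (cv2) and the standard library are available. Lean on these libraries where they do the work, as an engineer would, in place of code of your own. Each camera call takes 0.05 s, during which the arm holds its last target. There are 200 camera calls.

TASK

Slide the pot along its rail all the way to the end where the blue tray is, then tip it over so that all four castings drop into the blue tray. Stand the pot fully upright again there, and only then slide it back and park it with its red pointer at the white line of the red marker; keep the pot upright whenever it is away from the blue tray. Leave the tin, the can of files and the green box where they are.

Things in the scene. Friction and masses are not known exactly. Their poses are not given: they have to be found in the camera images.
- rail: Slide rail, fixed: grey plate 133 x 530 mm with two steel rods along its own y axis (across the robot's view) and a black stop block at each end. Origin: on the table, below the middle of the travel; x points away from the robot, towards the trays.
- carriage (a joint): Position of the sliding carriage along the rail's y axis in m: 0 in the middle, where it starts, +0.11 and -0.11 at the two end stops, where the pot stands squarely in front of one or the other tray. It slides with about 3 N of friction and stays where it is left. The aluminium carriage plate is 250 mm long along the rail; its top is 34 mm above the table.
- carriage_pointer (a point): Tip of the red pointer on the carriage's edge nearest the robot; it lies 75 mm from the pot's middle, straight towards the robot.
- park_flag: Red parking marker clamped (fixed) on the rail plate's edge nearest the robot, 22 mm wide along the rail, 18 mm high, with a white line in its middle; its place along the rail differs from time to time. Origin: under the white line, on the table; the carriage is parked when the red pointer points at the white line.
- post_top (a point): Centre of the top, 120 mm above the table, of the upright yellow post (16 mm diameter, 86 mm tall) at the carriage's -y end, 112 mm from the pot's middle along the rail. Push it from either side, or take it from above, to slide the carriage. Between post and pot rim there are 49 mm free.
- pot (a joint): Tipping angle of the pot in rad: 0 upright on its stop, up to 2.3 fully tipped over (mouth down towards the trays, +x). The hinge is stiff: the pot stays at whatever angle it is left (about 0.3 N m to move).
- pot_hinge (a point): Middle of the pot's hinge axis, at the front lip of the pot, 110 mm above the table; it rides with the carriage. The hinge axis runs along the rail's y axis and lies 58 mm ahead (+x) of the middle of the upright pot.
- red_grip (a point): Middle of the red sleeve (16 mm diameter, 60 mm long, along the rail's y axis) of the pot's crank, 118 mm to the +y side of the pot's middle. It goes round the hinge axis at 90 mm radius: pot upright, it is 66 degrees back (towards the robot) from straight up; pot fully tipped, 66 degrees forward. The crank's arm (10 mm) is 38 mm from this point, on the -y side.
- pot_mouth (a point): Centre of the mouth of the copper pot: 110 mm across at the rim, 80 mm across at the foot, 80 mm tall, wall 4 mm; rim 116 mm above the table when upright.
- tray_blue: Blue plastic tray, fixed on the table beyond one end of the rail: 170 (x) x 150 (y) x 50 mm high, walls 5 mm. Origin: centre of its underside. The castings belong in it.
- tray_wood: Wooden tray of the same size, fixed beyond the other end of the rail; it must get no castings. Origin: centre of its underside.
- cast_block: Rough brass casting, a block 22 x 20 x 18 mm, 20 g; starts on the floor of the pot. Origin: centre of its underside as it starts.
- cast_dome: Rough steel casting, a dome 24 mm across and 17 mm high, 20 g; starts on the floor of the pot. Origin: centre of its underside as it starts.
- cast_drum: Rough brass casting, a short drum 24 mm across and 19 mm high, 20 g; starts on the floor of the pot. Origin: centre of its underside as it starts.
- cast_step: Rough steel casting, a stepped block 22 x 21 x 19 mm, 20 g; starts on the floor of the pot. Origin: centre of its underside as it starts.
- wax_tin: Bystander: metal tin, 80 mm across, 85 mm high, upright. Origin: centre of its underside.
- file_can: Bystander: steel can holding files, 76 mm across, 100 mm high, files reach 170 mm. Origin: centre of its underside.
- burr_box: Bystander: flat green box 90 x 140 x 35 mm. Origin: centre of its underside.
There are look-alikes about, which are no part of the job. Leave any turquoise look-alike of the tray_blue alone.

How it is judged:
On the way, in this order (a step that is already met when the one before it is completed fails the run):
1. the pot, still upright, has been slid to the rail's end in front of the blue tray (y of pot_hinge in the frame of tray_blue between -0.015 and 0.015 m and value of joint pot below 0.2 rad), for 0.2 s.
2. the pot has been tipped there and all four castings lie in the blue tray (x of cast_block in the frame of tray_blue between -0.083 and 0.083 m and y of cast_block in the frame of tray_blue between -0.073 and 0.073 m and z of each of cast_block, cast_dome, cast_drum, cast_step in the frame of tray_blue below 0.048 m and x of cast_dome in the frame of tray_blue between -0.083 and 0.083 m and y of cast_dome in the frame of tray_blue between -0.073 and 0.073 m and x of cast_drum in the frame of tray_blue between -0.083 and 0.083 m and y of cast_drum in the frame of tray_blue between -0.073 and 0.073 m and x of cast_step in the frame of tray_blue between -0.083 and 0.083 m and y of cast_step in the frame of tray_blue between -0.073 and 0.073 m and y of pot_hinge in the frame of tray_blue between -0.025 and 0.025 m and value of joint pot above 0.6 rad), for 0.2 s.
3. the empty pot stands upright again, still in front of the blue tray (x of cast_block in the frame of tray_blue between -0.083 and 0.083 m and y of cast_block in the frame of tray_blue between -0.073 and 0.073 m and z of each of cast_block, cast_dome, cast_drum, cast_step in the frame of tray_blue below 0.048 m and x of cast_dome in the frame of tray_blue between -0.083 and 0.083 m and y of cast_dome in the frame of tray_blue between -0.073 and 0.073 m and x of cast_drum in the frame of tray_blue between -0.083 and 0.083 m and y of cast_drum in the frame of tray_blue between -0.073 and 0.073 m and x of cast_step in the frame of tray_blue between -0.083 and 0.083 m and y of cast_step in the frame of tray_blue between -0.073 and 0.073 m and y of pot_hinge in the frame of tray_blue between -0.025 and 0.025 m and value of joint pot below 0.09 rad), for 0.2 s.
At the end, for the whole second after the job is handed in: All four castings lie at rest inside the blue tray, the pot stands upright (within 0.09 rad of its stop) and its carriage is at rest within 12 mm (along the rail) of the parking marker's white line (x of cast_block in the frame of tray_blue between -0.083 and 0.083 m and y of cast_block in the frame of tray_blue between -0.073 and 0.073 m and z of each of cast_block, cast_dome, cast_drum, cast_step in the frame of tray_blue below 0.048 m and x of cast_dome in the frame of tray_blue between -0.083 and 0.083 m and y of cast_dome in the frame of tray_blue between -0.073 and 0.073 m and x of cast_drum in the frame of tray_blue between -0.083 and 0.083 m and y of cast_drum in the frame of tray_blue between -0.073 and 0.073 m and x of cast_step in the frame of tray_blue between -0.083 and 0.083 m and y of cast_step in the frame of tray_blue between -0.073 and 0.073 m and value of joint pot below 0.09 rad and y of carriage_pointer in the frame of park_flag between -0.012 and 0.012 m and linear speed of each of cast_block, cast_dome, cast_drum, cast_step below 0.03 m/s and velocity of joint carriage between -0.01 and 0.01 m/s and velocity of joint pot between -0.05 and 0.05 rad/s); the robot touches nothing.
It fails at once if the pot is tipped more than 0.4 rad while it is more than 35 mm away from its place in front of the blue tray (value of joint pot above 0.4 rad and (y of pot_hinge in the frame of tray_blue above 0.035 m or y of pot_hinge in the frame of tray_blue below -0.035 m)).
It fails at once if the tin, the can of files or the green box is moved more than 20 mm (distance of any of wax_tin, file_can, burr_box from where it was at the start of the episode above 0.02 m).
It also fails if it takes over 72 s, if anything falls off the work surface, if the arm or the gripper's body presses on something with over 40 N, if the wrist force passes 120 N, or if a joint passes its speed limit or range.

## Working session

There is one attempt and no reset: what is moved stays moved. The work goes in short steps, Python scripts to look and compute and a shell command to move; the robot and the scene stay as the last step left them, time stands still between calls to the robot, and variables do not carry over. Pictures are saved under pics/ and viewed, at most 13 in all, crops included, and the job is handed in when it is done.

```bash
mkdir -p pics; ls; cat > h.py <<'E'
import numpy as np, cv2
from cell import env, vision, spotter
from scipy.spatial.transform import Rotation as Ro
def cam(p):
    if 'mount' in p: 
        s=p['state']; T=np.eye(4); T[:3,:3]=Ro.from_euler('xyz',s['tcp_rot']).as_matrix(); T[:3,3]=s['eef_pos']
        M=np.linalg.inv(T@np.array(p['mount'])); return M[:3,:3],M[:3,3]
    return np.array(p['R']),np.array(p['t'])
def shot(n):
    s=env.sense(); p=vision.capture(n); p['state']=s; return p
def ray(p,xy):
    R,t=cam(p); u=cv2.undistortPoints(np.array([[xy]],float),np.array(p['mtx']),np.array(p['dist']))[0,0]
    d=R.T@np.array([u[0],u[1],1]); return -R.T@t,d/np.linalg.norm(d)
def onz(p,xy,z):
    o,d=ray(p,xy); return o+d*(z-o[2])/d[2]
def tri(rs):
    A=np.zeros((3,3));b=np.zeros(3)
    for o,d in rs:
        P=np.eye(3)-np.outer(d,d);A+=P;b+=P@o
    X=np.linalg.solve(A,b); return X,[float(np.linalg.norm((np.eye(3)-np.outer(d,d))@(X-o))) for o,d in rs]
def proj(p,X):
    R,t=cam(p); return cv2.projectPoints(np.array([X],float),cv2.Rodrigues(R)[0],t,np.array(p['mtx']),np.array(p['dist']))[0][0,0]
E
python3 - <<'E'
from h import *
np.set_printoptions(precision=4,suppress=True)
S={n:shot(n) for n in('scene','top')}
cv2.imwrite('pics/a.png',S['scene']['color']);cv2.imwrite('pics/b.png',S['top']['color'])
print(S['scene']['state'])
for n in 'rail carriage_pointer park_flag post_top pot_hinge red_grip pot_mouth tray_blue tray_wood wax_tin file_can burr_box'.split():
    L={c:spotter.place_of(S[c],n) for c in S}
    for c in S: print(n,c,[(np.round(d['xy'],1).tolist(),round(d['p'],2)) for d in L[c][:3]])
    if all(L.values()): 
        X,e=tri([ray(S[c],L[c][0]['xy']) for c in S]);print('   ',X,np.round(e,4))
E
```

```text
pics
{'time': 0.0, 'qpos': array([ 1.234 ,  0.4684, -0.0116,  1.6036,  0.006 ,  1.0714, -0.0563]), 'qvel': array([ 0.0003,  0.    ,  0.0011,  0.0008, -0.0004, -0.0025, -0.0008]), 'tau': array([  0.0005, -53.2375,   0.0219, -25.1298,   0.0116,   0.0076,
        -0.    ]), 'eef_pos': array([ 0.1881, -0.6219,  0.4037]), 'tcp_rot': array([-3.1398,  0.0001,  0.2937]), 'wrist_force': array([ 1.5202,  0.5599, -0.7754]), 'wrist_torque': array([ 0.0202,  0.0076, -0.0022]), 'finger_force': 0.0, 'opening': 0.995867326313238}
rail scene [([263.0, 213.4], 0.61)]
rail top [([280.1, 253.2], 0.92), ([316.0, 206.0], 0.23)]
    [ 0.4696 -0.004   0.0186] [0.0003 0.0003]
carriage_pointer scene [([246.0, 197.5], 0.7)]
carriage_pointer top [([282.1, 283.1], 0.92)]
    [ 0.3928 -0.0076  0.0561] [0.0057 0.0057]
park_flag scene []
park_flag top [([280.1, 255.0], 0.41), ([272.4, 280.1], 0.4)]
post_top scene [([244.9, 215.9], 0.97)]
post_top top [([320.3, 251.7], 0.79), ([417.7, 194.2], 0.22), ([271.9, 259.1], 0.19)]
    [ 0.4733 -0.1062  0.1232] [0.0002 0.0002]
pot_hinge scene [([277.0, 204.7], 0.96)]
pot_hin
[... 471 characters left out ...]
], 0.57)]
tray_blue top [([238.5, 211.1], 0.66), ([245.4, 128.9], 0.57)]
    [0.5883 0.12   0.0072] [0.0016 0.0016]
tray_wood scene [([280.0, 254.5], 0.65)]
tray_wood top [([318.1, 204.5], 0.9)]
    [ 0.6125 -0.1079  0.0165] [0.001 0.001]
wax_tin scene [([235.8, 330.0], 0.83), ([299.7, 136.8], 0.64)]
wax_tin top [([416.8, 193.8], 0.97)]
    [ 0.6525 -0.3972  0.0021] [0.0017 0.0017]
file_can scene [([356.2, 151.2], 0.61), ([311.3, 206.9], 0.5)]
file_can top [([127.8, 209.4], 0.92), ([416.5, 192.5], 0.39)]
    [0.5854 0.4393 0.0144] [0.0052 0.0052]
burr_box scene [([294.9, 134.9], 0.71), ([243.3, 199.4], 0.27)]
burr_box top [([134.3, 295.8], 0.77)]
    [ 0.3351  0.4048 -0.0119] [0.0034 0.0034]
```

View pics/a.png

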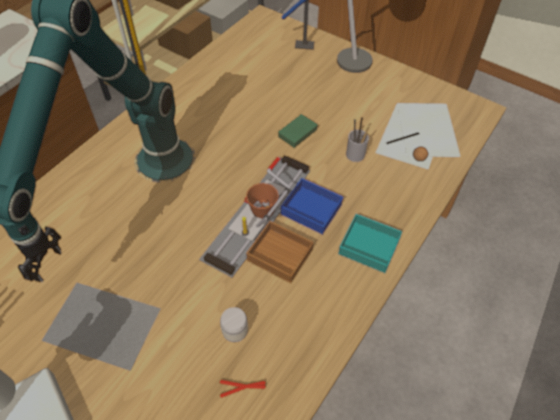

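View pics/b.png

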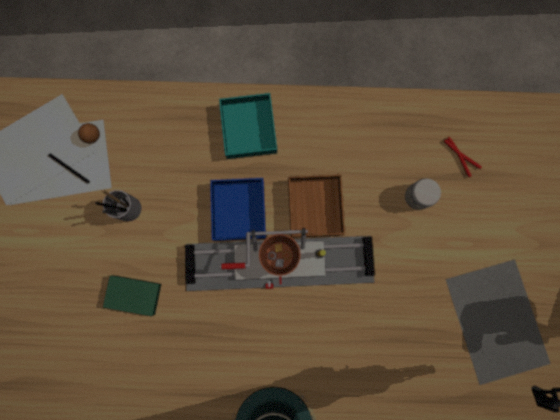

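Top view: blue tray at (238,210), on the +y side. Wood tray is at (317,206) and the turquoise look-alike at (248,127). Red sleeve (233,266), flag (269,284), pointer (281,280), post (321,253). The sleeve can serve for sliding, tipping and parking. Next I move above it to look with the wrist camera.

```bash
python3 -m crank '{"delta_pos":[[0.0286,-0.0192,0],[0.0286,-0.0192,0],[0.0286,-0.0192,0],[0.0286,-0.0192,0],[0.0286,-0.0192,0],[0.0286,-0.0192,0],[0.0286,-0.0192,0],[0.0286,-0.0192,0],[0.0286,-0.0192,0],[0.0286,-0.0192,0],[0.0286,-0.0192,0],[0.0286,-0.0192,0]],"dr":[[0,0,0],[0,0,0],[0,0,0],[0,0,0],[0,0,0],[0,0,0],[0,0,0],[0,0,0],[0,0,0],[0,0,0],[0,0,0],[0,0,0]],"claw":[1,1,1,1,1,1,1,1,1,1,1,1]}'
python3 -m crank '{"delta_pos":[[0.0068,-0.031,0],[0.0068,-0.031,0],[0.0068,-0.031,0],[0.0068,-0.031,0],[0.0068,-0.031,0],[0.0068,-0.031,0],[0.0068,-0.031,0],[0.0068,-0.031,0],[0.0068,-0.031,0],[0.0068,-0.031,0],[0.0068,-0.031,0],[0.0068,-0.031,0]],"dr":[[0,0,0],[0,0,0],[0,0,0],[0,0,0],[0,0,0],[0,0,0],[0,0,0],[0,0,0],[0,0,0],[0,0,0],[0,0,0],[0,0,0]],"claw":[1,1,1,1,1,1,1,1,1,1,1,1]}'
python3 -m crank '{"delta_pos":[[0,0,0],[0,0,0],[0,0,0],[0,0,0],[0,0,0],[0,0,0],[0,0,0],[0,0,0],[0,0,0],[0,0,0],[0,0,0],[0,0,0]],"dr":[[0,0,-7],[0,0,-7],[0,0,-7],[0,0,-7],[0,0,-7],[0,0,-7],[0,0,-7],[0,0,-7],[0,0,-7],[0,0,-7],[0,0,-5],[0,0,0]],"claw":[1,1,1,1,1,1,1,1,1,1,1,1]}'
cat > look.py <<'E'
from h import *
import sys
np.set_printoptions(precision=4,suppress=True)
p=shot('wrist');cv2.imwrite('pics/'+sys.argv[1],p['color'])
s=p['state'];print(s['time'],s['eef_pos'],s['tcp_rot'],s['qpos'])
Z=dict(red_grip=.1466,pot_hinge=.11,pot_mouth=.116,post_top=.12,carriage_pointer=.034,park_flag=0,tray_blue=0,tray_wood=0,rail=0)
for n in sys.argv[2:] or Z:
    for d in spotter.place_of(p,n)[:2]: print(n,np.round(d['xy'],1),round(d['p'],2),onz(p,d['xy'],Z[n]))
E
python3 look.py c.png
```

```text
time: 2.3
eef_pos: [0.4508, -0.3009, 0.405]
tcp_rot: [3.141, -0.0, 0.294]
wrist_force: [0.4, -0.1, 0.5]
opening: 0.998
finger_force: 0.0
time: 3.3
eef_pos: [0.42, 0.0789, 0.405]
tcp_rot: [3.141, -0.001, 0.294]
wrist_force: [1.2, -0.8, -1.0]
opening: 1.003
finger_force: 0.0
time: 4.3
eef_pos: [0.4204, 0.0774, 0.4048]
tcp_rot: [3.141, 0.0, 1.605]
wrist_force: [0.1, 0.7, -0.1]
opening: 1.001
finger_force: 0.0
4.3 [0.4204 0.0774 0.4048] [3.1412 0.0001 1.6047] [ 0.3175  0.1388 -0.6151  2.0851  0.0989  0.9449 -0.3172]
red_grip [296.4 160.2] 0.98 [0.4325 0.1163 0.1466]
red_grip [335.7 261.6] 0.62 [0.4637 0.0461 0.1466]
pot_hinge [391.5 292.2] 0.83 [0.5205 0.0036 0.11  ]
pot_mouth [326.4 300.1] 0.68 [ 0.4649 -0.0018  0.116 ]
carriage_pointer [246.4 266.2] 0.89 [ 0.3922 -0.011   0.034 ]
carriage_pointer [314.4 280.4] 0.39 [ 0.4651 -0.0252  0.034 ]
park_flag [243.  223.6] 0.91 [0.3853 0.0252 0.    ]
park_flag [314.  277.8] 0.58 [ 0.469  -0.0388  0.    ]
tray_blue [431.5 142.2] 0.72 [ 0.5851  0.1226 -0.    ]
tray_wood [296.7 160.4] 0.31 [0.442  0.0979 0.    ]
rail [315.1 244.7] 0.79 [0.4677 0.0026 0.    ]
rail [332.9 260.8] 0.18 [ 0.4896 -0.0166  0.    ]
```

View pics/c.png

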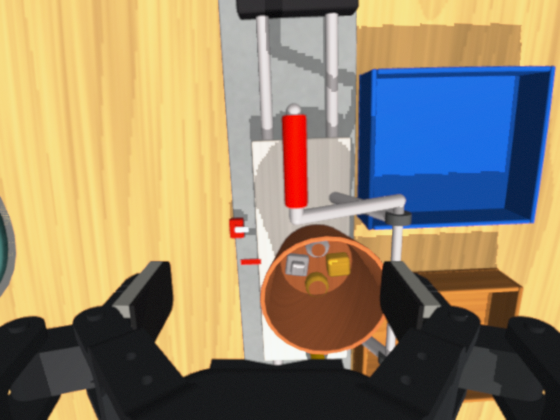

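Wrist view: sleeve at (296,160) and blue tray ahead of it at (455,145). The flag's white line is at (241,230), the pointer tip at (250,262), and all four castings are in the pot. Now I take a second wrist view for height, plus the rail's yaw.

```bash
cp pics/c.png c0.png; python3 - <<'E'
from h import *
import pickle
pickle.dump(shot('wrist'),open('w1.pkl','wb'))
p=pickle.load(open('w1.pkl','rb'))
m=spotter.place_of(p,'red_grip')[0]['xy'];pickle.dump((p,m),open('w1.pkl','wb'))
E
python3 -m crank '{"delta_pos":[[0.02,0.006,0.01],[0.02,0.006,0.01],[0.015,0,0.01],[0,0,0],[0,0,0]],"dr":[[0,0,0],[0,0,0],[0,0,0],[0,0,0],[0,0,0]],"claw":[1,1,1,1,1]}'
cat > m.py <<'E'
from h import *
import pickle
np.set_printoptions(precision=4,suppress=True)
p1,m1=pickle.load(open('w1.pkl','rb'))
p=shot('wrist');cv2.imwrite('pics/d.png',p['color']);t=shot('top')
g=spotter.place_of(p,'red_grip')[0]; gt=spotter.place_of(t,'red_grip')[0]
print(g['xy'],g['p'],gt['xy'],gt['p'])
print('2 wrist',*tri([ray(p1,m1),ray(p,g['xy'])]));print('3',*tri([ray(p1,m1),ray(p,g['xy']),ray(t,gt['xy'])]))
def redaxis(p,xy):
    c=p['color'].astype(int); red=((c[...,2]>110)&(c[...,1]<70)&(c[...,0]<70)).astype(np.uint8)
    n,l,st,ce=cv2.connectedComponentsWithStats(red); k=1+np.argmax(st[1:,4]); ys,xs=np.nonzero(l==k)
    q=np.c_[xs,ys].astype(float);c0=q.mean(0);v=np.linalg.svd(q-c0,full_matrices=False)[2][0]
    a,b=[onz(p,c0+s*v,.1466) for s in(-25,25)];d=(b-a)*np.sign((b-a)[1])
    e=[(q-c0)@v]; print('sleeve centre px',c0,'at .1466',onz(p,c0,.1466),'yaw deg',np.degrees(np.arctan2(-d[0],d[1])))
    return c0
a=redaxis(p1,m1);b=redaxis(p,g['xy']);print('sleeve tri',*tri([ray(p1,a),ray(p,b)]))
for q in(p1,p):
    c=cv2.cvtColor(q['color'],cv2.COLOR_BGR2HSV)[...,1]; P=[]
    for r in range(5,330,5):
        row=c[r].astype(int); w=np.nonzero(row[150:270]>80)[0]
        # last wood pixel left of plate
        k=150+np.argmax(row[150:290]<40)
        if k>150: P.append([k,r])
    P=np.array(P,float); W=np.array([onz(q,x,.01) for x in P])
    f=np.polyfit(W[:,1],W[:,0],1); 
    for _ in range(5):
        e=W[:,0]-np.polyval(f,W[:,1]); W=W[abs(e)<max(.002,1.5*abs(e).mean())] ; f=np.polyfit(W[:,1],W[:,0],1)
    print('edge yaw',-np.degrees(np.arctan(f[0])),'x at y0',f[1],len(W))
for n in('tray_blue','park_flag','carriage_pointer','post_top','pot_hinge'):
    d=spotter.place_of(p,n)
    if d: print(n,d[0]['xy'],d[0]['p'],onz(p,d[0]['xy'],dict(tray_blue=0,park_flag=0,carriage_pointer=.034,post_top=.12,pot_hinge=.11)[n]))
E
python3 m.py
```

```text
time: 5.32
eef_pos: [0.4304, 0.1331, 0.3742]
tcp_rot: [-3.14, 0.0, 1.605]
wrist_force: [0.3, 0.0, -0.3]
opening: 1.0
finger_force: 0.0
[278.5, 259.8] 0.76 [231.3, 268.3] 0.72
2 wrist [0.4454 0.0568 0.0711] [0.026259465010703545, 0.026259465010703507]
3 [0.4314 0.1122 0.2074] [0.028789537482097186, 0.026907453065465086, 0.007451783269229422]
sleeve centre px [311.8685 314.9364] at .1466 [0.4492 0.0031 0.1466] yaw deg 67.78876188762922
sleeve centre px [277.4003 259.4155] at .1466 [0.4315 0.1154 0.1466] yaw deg 4.466568160492291
sleeve tri [0.4063 0.2943 0.5912] [0.021595651427033766, 0.021595651427033735]
edge yaw 4.294241693471456 x at y0 0.3791941550540749 46
edge yaw 4.218261152710364 x at y0 0.37904932374028866 43
tray_blue [432.9, 200.5] 0.84 [0.5905 0.1217 0.    ]
park_flag [234.9, 277.5] 0.65 [0.3889 0.0294 0.    ]
carriage_pointer [231.4, 323.9] 0.75 [ 0.3892 -0.0056  0.034 ]
pot_hinge [384.6, 372.1] 0.59 [0.5219 0.0039 0.11  ]
```

View pics/d.png

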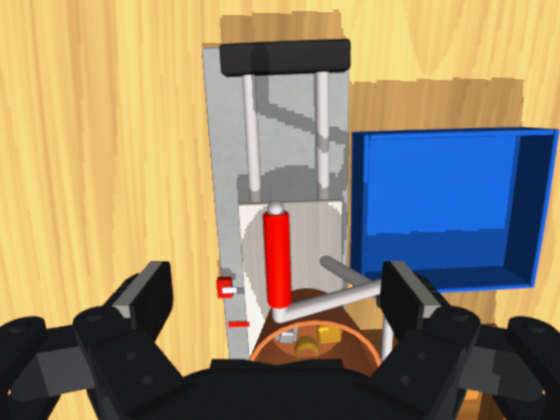

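The sleeve shows at (277,259) with flag (226,287) and pointer (238,324), and the castings are still in the pot. Both views put the sleeve at (0.4315, 0.1157) for z≈0.146. That agrees with hinge plus geometry, (0.4304, 0.1152), and the rail yaw is 4.3°. Now descend and grip.

```bash
python3 -m crank '{"delta_pos":[[-0.0085,0,0],[-0.009,0,0],[0,0,0.02],[0,0,0.02],[0,0,0.02],[0,0,0.013],[0,0,0],[0,0,0],[0,0,0],[0,0,0],[0,0,0],[0,0,0],[0,0,0]],"dr":[[0,0,-2.3],[0,0,0],[0,0,0],[0,0,0],[0,0,0],[0,0,0],[0,0,0],[0,0,0],[0,0,0],[0,0,0],[0,0,0],[0,0,0],[0,0,0]],"claw":[1,1,1,1,1,1,1,0,0,0,0,0,0]}'; python3 look.py e.png red_grip
```

```text
time: 6.85
eef_pos: [0.4313, 0.1153, 0.3021]
tcp_rot: [-3.141, 0.0, 1.643]
wrist_force: [-1.0, -0.8, 11.3]
opening: 0.168
finger_force: 58.5
6.85 [0.4313 0.1153 0.3021] [-3.1413  0.0004  1.6426] [ 0.1738  0.3496 -0.588   2.1391  0.2896  0.7294 -0.5327]
red_grip [276.  287.2] 0.79 [0.4313 0.1168 0.1466]
```

View pics/e.png

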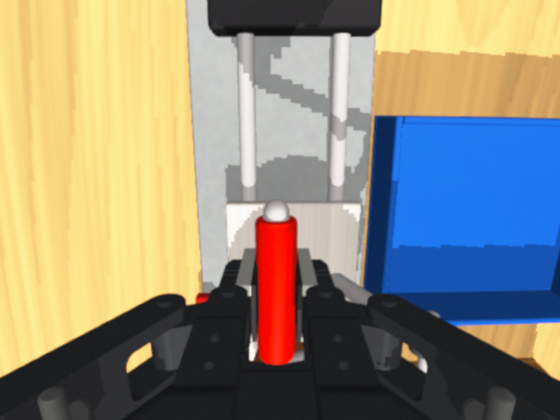

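The sleeve is held between the pads, opening 0.17 (about 14 mm), and the rods run straight up the image, so the yaw is right. Now slide to the +y stop.

```bash
python3 -m crank '{"delta_pos":[[0.005,0,0],[0.01,0,0],[0.015,0,0],[0.015,0,0],[0.015,0,0],[0.015,0,0],[0.015,0,0],[0.01,0,0],[0.006,0,0],[0.004,0,0],[0.001,0,0],[0,0,0],[0,0,0],[0,0,0],[0,0,0]],"dr":[[0,0,0],[0,0,0],[0,0,0],[0,0,0],[0,0,0],[0,0,0],[0,0,0],[0,0,0],[0,0,0],[0,0,0],[0,0,0],[0,0,0],[0,0,0],[0,0,0],[0,0,0]],"claw":[0,0,0,0,0,0,0,0,0,0,0,0,0,0,0]}'; python3 - <<'E'
from h import *
p=shot('scene');t=shot('top')
cv2.imwrite('pics/f.png',np.hstack([cv2.resize(p['color'][110:290,170:370],None,fx=2,fy=2),cv2.resize(t['color'][170:350,150:350],None,fx=2,fy=2)]))
s=env.sense();print(s['wrist_force'],s['finger_force'],s['opening'],s['eef_pos'])
for n,z in dict(post_top=.12,pot_hinge=.11,pot_mouth=.116,carriage_pointer=.034,tray_blue=0).items():
    for q in(p,t):
        for d in spotter.place_of(q,n)[:2]: print(n,np.round(d['xy']),round(d['p'],2),np.round(onz(q,d['xy'],z),4))
E
```

```text
time: 8.2
eef_pos: [0.4234, 0.2254, 0.3023]
tcp_rot: [-3.141, 0.002, 1.642]
wrist_force: [-3.0, -3.5, 8.4]
opening: 0.167
finger_force: 58.9
[-3.54895619 -2.38755476  8.14441795] 58.861010670661926 0.1651045296046356 [0.42334908 0.2254226  0.30224109]
post_top [262. 195.] 0.69 [ 0.4672 -0.0032  0.12  ]
post_top [280. 254.] 0.68 [ 0.4635 -0.0029  0.12  ]
pot_hinge [293. 178.] 0.9 [0.506  0.1248 0.11  ]
pot_hinge [237. 234.] 0.93 [0.5131 0.1126 0.11  ]
pot_hinge [240. 262.] 0.36 [0.4415 0.1015 0.11  ]
pot_mouth [278. 173.] 0.71 [0.4534 0.1077 0.116 ]
pot_mouth [290. 143.] 0.46 [0.4082 0.2505 0.116 ]
pot_mouth [236. 251.] 0.38 [0.4695 0.1118 0.116 ]
pot_mouth [240. 261.] 0.24 [0.4443 0.0999 0.116 ]
carriage_pointer [261. 178.] 0.66 [0.3776 0.111  0.034 ]
carriage_pointer [238. 286.] 0.7 [0.3772 0.1084 0.034 ]
tray_blue [365. 246.] 0.96 [0.8271 0.0939 0.    ]
tray_blue [307. 204.] 0.77 [0.5675 0.1315 0.    ]
tray_blue [236. 210.] 0.96 [0.5894 0.1283 0.    ]
tray_blue [246. 130.] 0.75 [0.8309 0.1074 0.    ]
```

View pics/f.png

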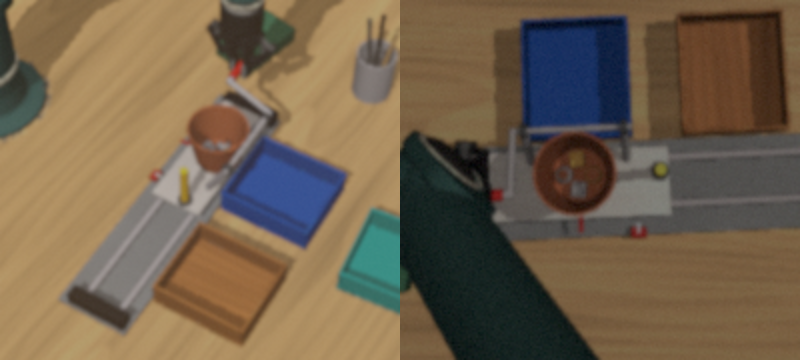

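The pot stands square in front of the blue tray, with the castings still inside. The hinge reads y≈0.113 from the top camera and the sleeve moved 110 mm. Now I start the tipping arc with 36° and check it.

```bash
python3 -m crank '{"delta_pos":[[0,0.0043,-0.0084],[0,0.0051,-0.0079],[0,0.0059,-0.0073],[0,0.0067,-0.0067],[0,0.0073,-0.0059],[0,0.0079,-0.0051],[0,0,0],[0,0,0]],"dr":[[0,0,0],[0,0,0],[0,0,0],[0,0,0],[0,0,0],[0,0,0],[0,0,0],[0,0,0]],"claw":[0,0,0,0,0,0,0,0]}'; python3 - <<'E'
from h import *
s=env.sense();print(s['wrist_force'],s['wrist_torque'],s['opening'],s['eef_pos'],s['tcp_rot'])
E
```

```text
time: 9.47
eef_pos: [0.4573, 0.2287, 0.3441]
tcp_rot: [-3.13, 0.006, 1.644]
wrist_force: [-20.0, -8.3, 20.5]
opening: 0.166
finger_force: 58.8
[-20.01837599  -8.26977965  20.5137916 ] [-1.57637979  4.77777068 -0.00550308] 0.16553572931214028 [0.45726122 0.22865508 0.34407108] [-3.13016209  0.0057338   1.64352375]
```

```bash
python3 -m crank '{"delta_pos":[[0,0.0078,-0.0058],[0,0.0088,-0.0034],[0,0.0091,-0.0024],[0,0.0093,-0.0015],[0,0.0094,-0.0005],[0,0.0094,0.0005],[0,0,0],[0,0,0]],"dr":[[0,0,0],[0,0,0],[0,0,0],[0,0,0],[0,0,0],[0,0,0],[0,0,0],[0,0,0]],"claw":[0,0,0,0,0,0,0,0]}'; python3 - <<'E'
from h import *
s=env.sense();print(s['wrist_force'],s['wrist_torque'],s['opening'],s['eef_pos'],s['tcp_rot'])
E
```

```text
time: 10.13
eef_pos: [0.5155, 0.2332, 0.3583]
tcp_rot: [3.139, -0.001, 1.642]
wrist_force: [-2.3, -1.0, 5.7]
opening: 0.158
finger_force: 60.2
[-2.33495969 -1.0247597   5.74274014] [-0.1648374   0.56867068 -0.15666868] 0.1583887335103602 [0.51548746 0.23319122 0.35830749] [ 3.13879986e+00 -1.49751302e-03  1.64227741e+00]
```

```bash
python3 -m crank '{"delta_pos":[[0,0.0093,0.0015],[0,0.0091,0.0024],[0,0.0088,0.0034],[0,0.0084,0.0043],[0,0.0079,0.0051],[0,0.0073,0.0059],[0,0.0067,0.0067],[0,0.0059,0.0073],[0,0.0051,0.0079],[0,0,0],[0,0,0],[0,0,0],[0,0,0],[0,0,0],[0,0,0],[0,0,0]],"dr":[[0,0,0],[0,0,0],[0,0,0],[0,0,0],[0,0,0],[0,0,0],[0,0,0],[0,0,0],[0,0,0],[0,0,0],[0,0,0],[0,0,0],[0,0,0],[0,0,0],[0,0,0],[0,0,0]],"claw":[0,0,0,0,0,0,0,0,0,0,0,0,0,0,0,0]}'; python3 - <<'E'
from h import *
s=env.sense();print(s['wrist_force'],s['wrist_torque'],s['opening'],s['eef_pos'],s['tcp_rot'])
p=shot('scene');t=shot('top');w=shot('wrist')
cv2.imwrite('pics/g.png',np.hstack([cv2.resize(p['color'][110:250,200:370],(486,400)),cv2.resize(w['color'],(0,0),fx=.55,fy=.95)[:400]]))
for n in('cast_block','cast_dome','cast_drum','cast_step'):
    for q,c in((p,'scene'),(t,'top')):
        for d in spotter.place_of(q,n)[:3]: print(n,c,np.round(d['xy']),round(d['p'],2),np.round(onz(q,d['xy'],.015),3))
E
```

```text
time: 11.47
eef_pos: [0.5824, 0.2379, 0.3119]
tcp_rot: [3.141, -0.001, 1.643]
wrist_force: [-3.6, 2.8, -0.4]
opening: 0.163
finger_force: 64.4
[-3.63257323  2.81812844 -0.3521943 ] [0.58557891 1.06779254 0.0747767 ] 0.16344968114421393 [0.58240266 0.2379493  0.31187099] [ 3.14144611e+00 -6.34060304e-04  1.64324108e+00]Traceback (most recent call last):
  File "<stdin>", line 4, in <module>
    return _nx.concatenate(arrs, 1, dtype=dtype, casting=casting)
           ~~~~~~~~~~~~~~~^^^^^^^^^^^^^^^^^^^^^^^^^^^^^^^^^^^^^^^
ValueError: all the input array dimensions except for the concatenation axis must match exactly, but along dimension 0, the array at index 0 has size 400 and the array at index 1 has size 399
```

```bash
python3 - <<'E'
from h import *
p=shot('scene');t=shot('top');w=shot('wrist')
cv2.imwrite('pics/g.png',np.hstack([cv2.resize(p['color'][110:250,200:370],(400,400)),cv2.resize(w['color'],(400,400))]))
for n in('cast_block','cast_dome','cast_drum','cast_step'):
    for q,c in((p,'scene'),(t,'top'),(w,'wrist')):
        for d in spotter.place_of(q,n)[:3]: print(n,c,np.round(d['xy']),round(d['p'],2),np.round(onz(q,d['xy'],.015),3))
E
```

```text
cast_block scene [294. 182.] 0.72 [0.479 0.177 0.015]
cast_block scene [311. 210.] 0.44 [0.598 0.107 0.015]
cast_dome scene [331. 212.] 0.41 [0.66  0.14  0.015]
cast_dome top [230. 191.] 0.39 [0.644 0.146 0.015]
cast_dome wrist [346. 310.] 0.64 [0.649 0.148 0.015]
cast_drum top [258. 189.] 0.5 [0.653 0.064 0.015]
cast_step scene [320. 196.] 0.49 [0.588 0.179 0.015]
cast_step top [133. 297.] 0.65 [0.335 0.402 0.015]
```

View pics/g.png

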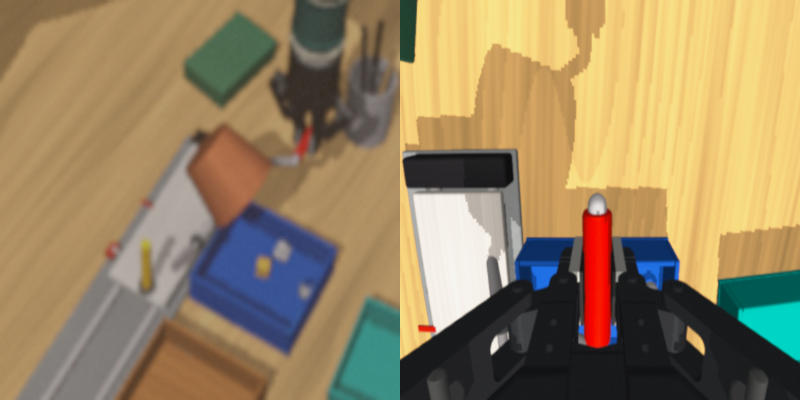

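Three castings show in the blue tray, at (262,265), (282,250) and (305,290) in the crop. The fourth, a brass one, is hidden behind or in the pot. I tip to the stop and shake a little, then return to upright and look.

```bash
python3 -m crank '{"delta_pos":[[0,0.004,0.0075],[0,0,0],[0,-0.004,-0.0075],[0,-0.0051,-0.0079],[0,0.0051,0.0079],[0,0.004,0.0075],[0,0,0],[0,-0.004,-0.0075],[0,-0.0051,-0.0079],[0,0.0051,0.0079],[0,0.004,0.0075],[0,0,0],[0,0,0],[0,0,0],[0,0,0]],"dr":[[0,0,0],[0,0,0],[0,0,0],[0,0,0],[0,0,0],[0,0,0],[0,0,0],[0,0,0],[0,0,0],[0,0,0],[0,0,0],[0,0,0],[0,0,0],[0,0,0],[0,0,0]],"claw":[0,0,0,0,0,0,0,0,0,0,0,0,0,0,0]}'; python3 - <<'E'
from h import *
s=env.sense();print(s['wrist_force'],s['wrist_torque'],s['opening'],s['eef_pos'],s['tcp_rot'])
E
```

```text
time: 13.62
eef_pos: [0.5864, 0.2376, 0.3047]
tcp_rot: [-3.142, 0.001, 1.643]
wrist_force: [-3.4, 1.1, -0.2]
opening: 0.158
finger_force: 63.9
[-3.42937533  1.07485063 -0.18083977] [0.02181539 0.58944297 0.04230621] 0.1584372256676166 [0.58637205 0.23758507 0.30469234] [-3.14154338e+00  6.35120278e-04  1.64274355e+00]
```

```bash
python3 -m crank '{"delta_pos":[[0,-0.004,-0.0075],[0,-0.0051,-0.0079],[0,-0.0059,-0.0073],[0,-0.0067,-0.0067],[0,-0.0073,-0.0059],[0,-0.0079,-0.0051],[0,-0.0084,-0.0043],[0,-0.0088,-0.0034],[0,-0.0091,-0.0024],[0,-0.0093,-0.0015],[0,-0.0094,-0.0005],[0,-0.0094,0.0005],[0,-0.0093,0.0015],[0,0,0],[0,0,0],[0,0,0]],"dr":[[0,0,0],[0,0,0],[0,0,0],[0,0,0],[0,0,0],[0,0,0],[0,0,0],[0,0,0],[0,0,0],[0,0,0],[0,0,0],[0,0,0],[0,0,0],[0,0,0],[0,0,0],[0,0,0]],"claw":[0,0,0,0,0,0,0,0,0,0,0,0,0,0,0,0]}'; python3 - <<'E'
from h import *
s=env.sense();print(s['wrist_force'],s['opening'],s['eef_pos'])
p=shot('scene');t=shot('top')
cv2.imwrite('pics/i.png',np.hstack([cv2.resize(p['color'][150:250,260:360],(400,400)),cv2.resize(t['color'][165:275,190:300],(400,400))]))
E
```

```text
time: 14.95
eef_pos: [0.4864, 0.2314, 0.359]
tcp_rot: [3.135, -0.0, 1.643]
wrist_force: [-2.6, -0.7, 17.8]
opening: 0.161
finger_force: 63.5
[-2.56414724 -0.70417502 17.75626943] 0.16062821273071265 [0.48639145 0.23140611 0.35897017]
```

View pics/i.png

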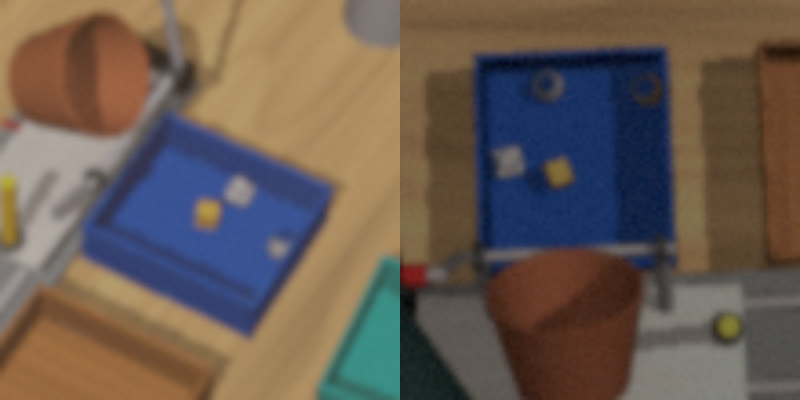

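In the top view all four castings lie in the blue tray: (547,85), (647,88), (510,162) and (558,172). Now bring the pot upright onto its stop.

```bash
python3 -m crank '{"delta_pos":[[0,-0.0091,0.0030],[0,-0.0088,0.0040],[0,-0.0084,0.0049],[0,-0.0079,0.0055],[0,-0.0073,0.0061],[0,-0.0067,0.0067],[0,-0.0059,0.0073],[0,-0.0051,0.0079],[0,-0.0043,0.0084],[0,0,0],[0,0,0],[0,0,0]],"dr":[[0,0,0],[0,0,0],[0,0,0],[0,0,0],[0,0,0],[0,0,0],[0,0,0],[0,0,0],[0,0,0],[0,0,0],[0,0,0],[0,0,0]],"claw":[0,0,0,0,0,0,0,0,0,0,0,0]}'; python3 look.py j.png red_grip;  python3 - <<'E'
from h import *
s=env.sense();print(s['wrist_force'],s['wrist_torque'])
E
```

```text
time: 16.05
eef_pos: [0.4229, 0.2264, 0.3012]
tcp_rot: [3.141, -0.001, 1.643]
wrist_force: [1.7, 0.7, 3.1]
opening: 0.161
finger_force: 73.1
16.05 [0.4229 0.2264 0.3012] [ 3.1411 -0.0007  1.643 ] [-0.0571  0.4074 -0.5989  2.0657  0.3297  0.7603 -0.7877]
red_grip [276.9 295. ] 0.62 [0.4236 0.2252 0.1466]
[2.24922843 2.55676544 5.08763495] [ 0.43288284 -0.1531114   0.1023892 ]
```

```bash
python3 -m crank '{"delta_pos":[[0,-0.001,0.0025],[0,-0.001,0.0025],[0,0,0],[0,0,0]],"dr":[[0,0,0],[0,0,0],[0,0,0],[0,0,0]],"claw":[0,0,0,0]}'; python3 - <<'E'
from h import *
p=shot('scene');t=shot('top');w=shot('wrist')
cv2.imwrite('pics/k.png',np.hstack([cv2.resize(p['color'][120:240,220:340],(400,400)),cv2.resize(t['color'][195:305,190:300],(400,400))]))
for n in('red_grip','pot_mouth'):
    for q in (p,t,w):
        for d in spotter.place_of(q,n)[:1]: print(n,np.round(d['xy']),round(d['p'],2),np.round(onz(q,d['xy'],.1466 if n=='red_grip' else .116),4))
for q in(t,w):
  for n,z in dict(park_flag=.018,carriage_pointer=.034,post_top=.12,pot_hinge=.11).items():
    for d in spotter.place_of(q,n)[:2]: print(n,np.round(d['xy']),round(d['p'],2),np.round(onz(q,d['xy'],z),4))
E
```

```text
time: 16.48
eef_pos: [0.4222, 0.227, 0.3003]
tcp_rot: [3.136, 0.001, 1.643]
wrist_force: [-5.8, -4.4, 42.7]
opening: 0.162
finger_force: 77.5
red_grip [292. 143.] 0.59 [0.4288 0.233  0.1466]
red_grip [187. 270.] 0.66 [0.4165 0.2301 0.1466]
red_grip [278. 297.] 0.93 [0.4241 0.2252 0.1466]
pot_mouth [278. 177.] 0.94 [0.4644 0.095  0.116 ]
pot_mouth [238. 254.] 0.9 [0.4598 0.1075 0.116 ]
park_flag [271. 285.] 0.46 [0.3821 0.0199 0.018 ]
carriage_pointer [240. 284.] 0.91 [0.3814 0.1045 0.034 ]
post_top [280. 255.] 0.61 [ 0.4617 -0.0022  0.12  ]
pot_hinge [279. 257.] 0.45 [ 0.4562 -0.0014  0.11  ]
```

View pics/k.png

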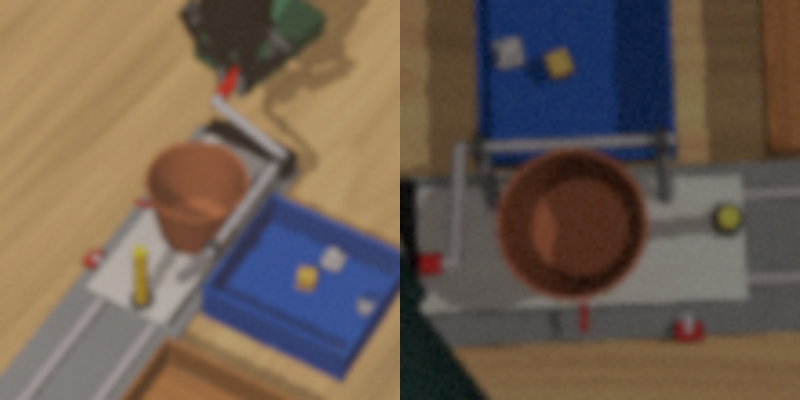

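The pot is on its stop: 5 mm of push moved it under 1 mm and raised the force. The pot is empty. The pointer is at top px ≈(240.6,282.5) and the flag's white line at ≈(269.2,283.6). Next I measure the parking distance from several views.

```bash
python3 - <<'E'
from h import *
import pickle
np.set_printoptions(precision=4,suppress=True)
p1,_=pickle.load(open('w1.pkl','rb'));t=shot('top');th=np.radians(4.3);yh=np.array([-np.sin(th),np.cos(th),0])
def refine(img,x,y,r,kind):
    c=img.astype(int)[y-r:y+r+1,x-r:x+r+1]; B,G,R=c[...,0],c[...,1],c[...,2]
    m=(R>G+50) ; ys,xs=np.nonzero(m); return np.array([x-r+xs.mean(),y-r+ys.mean()]),len(xs),(xs.min()+x-r,xs.max()+x-r,ys.min()+y-r,ys.max()+y-r)
d=cv2.imread('pics/d.png')
for nm,img,q,f,pt in(('w1',p1['color'],p1,(240,229),(250,262)),('top',t['color'],t,(269,284),(241,283))):
    a=refine(img,*f,10 if nm=='w1' else 6,0);b=refine(img,*pt,9 if nm=='w1' else 5,0)
    print(nm,a,b)
    for z in(.009,.018): print(' flag',z,onz(q,a[0],z),onz(q,a[0],z)@yh)
    for z in(.034,.028): print(' ptr',z,onz(q,b[0],z),onz(q,b[0],z)@yh)
E
```

```text
w1 (array([236.092, 228.696]), 250, (np.int64(230), np.int64(244), np.int64(219), np.int64(239))) (array([249.8707, 261.6121]), 116, (np.int64(241), np.int64(259), np.int64(259), np.int64(265)))
 flag 0.009 [0.3782 0.0222 0.009 ] -0.006242612638788651
 flag 0.018 [0.3792 0.0252 0.018 ] -0.00330298587958137
 ptr 0.034 [ 0.3955 -0.0054  0.034 ] -0.03504896861276897
 ptr 0.028 [ 0.3951 -0.0081  0.028 ] -0.03766228269144335
top (array([268.8889, 286.2593]), 27, (np.int64(266), np.int64(272), np.int64(284), np.int64(288))) (array([240. , 281.5]), 6, (np.int64(240), np.int64(240), np.int64(279), np.int64(284)))
 flag 0.009 [0.377  0.0249 0.009 ] -0.003468167515715524
 flag 0.018 [0.3774 0.0248 0.018 ] -0.003605327065726777
 ptr 0.034 [0.3885 0.1045 0.034 ] 0.07505909558929623
 ptr 0.028 [0.3883 0.1049 0.028 ] 0.0755294101128047
```

Both measurements agree: slide back 78.5 mm.

```bash
python3 -m crank '{"delta_pos":[[0,0.001,-0.003],[0,0,0],[-0.006,0,0],[-0.012,0,0],[-0.014,0,0],[-0.014,0,0],[-0.014,0,0],[-0.0105,0,0],[-0.006,0,0],[-0.002,0,0],[0,0,0],[0,0,0],[0,0,0]],"dr":[[0,0,0],[0,0,0],[0,0,0],[0,0,0],[0,0,0],[0,0,0],[0,0,0],[0,0,0],[0,0,0],[0,0,0],[0,0,0],[0,0,0],[0,0,0]],"claw":[0,0,0,0,0,0,0,0,0,0,0,0,0]}'; python3 - <<'E'
from h import *
s=env.sense();print(s['wrist_force'])
t=shot('top');th=np.radians(4.3);yh=np.array([-np.sin(th),np.cos(th),0])
c=cv2.resize(t['color'][245:300,235:315],None,fx=8,fy=8,interpolation=cv2.INTER_CUBIC);cv2.imwrite('pics/l.png',c)
for n,z in(('park_flag',.018),('carriage_pointer',.034)):
    for d in spotter.place_of(t,n)[:2]: print(n,d['xy'],d['p'],onz(t,d['xy'],z)@yh)
E
```

```text
time: 18.47
eef_pos: [0.4284, 0.148, 0.3008]
tcp_rot: [3.139, 0.001, 1.642]
wrist_force: [-1.5, -0.7, 22.2]
opening: 0.164
finger_force: 75.1
[-1.53067684 -0.68131492 22.22484097]
park_flag [268.1, 283.0] 0.38 -0.0017948414411638228
carriage_pointer [269.8, 285.6] 0.76 -0.00642923039179858
```

View pics/l.png

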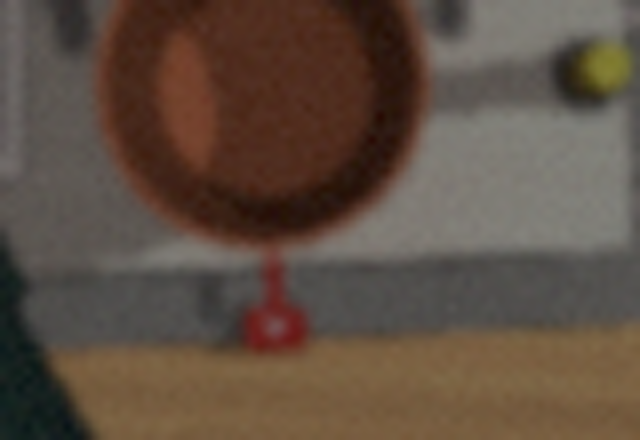

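The pointer (column 273) points at the flag's white line (276), under 2 mm off. Now relax, release and rise clear.

```bash
python3 -m crank '{"delta_pos":[[0,0.0005,-0.002],[0,0,0],[0,0,0],[0,0,0],[0,0,0],[0,0,0],[0,0,0],[0,0,-0.01],[0,0,-0.02],[0,0,-0.02],[0,0,-0.02],[0,0,-0.02],[0,0,-0.02],[0,0,0],[0,0,0]],"dr":[[0,0,0],[0,0,0],[0,0,0],[0,0,0],[0,0,0],[0,0,0],[0,0,0],[0,0,0],[0,0,0],[0,0,0],[0,0,0],[0,0,0],[0,0,0],[0,0,0],[0,0,0]],"claw":[0,0,1,1,1,1,1,1,1,1,1,1,1,1,1]}'; python3 - <<'E'
from h import *
w=shot('wrist');t=shot('top');th=np.radians(4.3);yh=np.array([-np.sin(th),np.cos(th),0]);xh=np.array([np.cos(th),np.sin(th),0])
cv2.imwrite('pics/m.png',np.hstack([cv2.resize(w['color'],(400,300)),cv2.resize(t['color'][170:320,160:360],(400,300))]))
for q in (w,t):
  for n,z in(('park_flag',.018),('carriage_pointer',.034),('red_grip',.1466),('pot_hinge',.11),('pot_mouth',.116)):
    for d in spotter.place_of(q,n)[:1]: X=onz(q,d['xy'],z);print(n,d['xy'],round(d['p'],2),'rail x,y',round(X@xh,4),round(X@yh,4))
E
```

```text
time: 19.87
eef_pos: [0.4281, 0.1478, 0.412]
tcp_rot: [3.139, 0.0, 1.643]
wrist_force: [-0.8, -0.1, -0.7]
opening: 0.999
finger_force: 0.0
park_flag [232.5, 274.8] 0.66 rail x,y 0.3892 0.0068
carriage_pointer [231.9, 292.7] 0.62 rail x,y 0.3898 -0.0071
red_grip [276.0, 214.3] 0.92 rail x,y 0.4388 0.1151
pot_hinge [368.7, 328.0] 0.78 rail x,y 0.5214 -0.0018
pot_mouth [304.7, 334.1] 0.9 rail x,y 0.4636 -0.0032
park_flag [242.0, 209.7] 0.46 rail x,y 0.5964 0.0637
carriage_pointer [269.1, 283.5] 0.75 rail x,y 0.3862 -0.0048
red_grip [220.6, 270.9] 0.75 rail x,y 0.4264 0.1141
pot_hinge [267.5, 231.4] 0.6 rail x,y 0.5235 -0.0075
pot_mouth [267.9, 256.2] 0.72 rail x,y 0.4586 -0.0058
```

View pics/m.png

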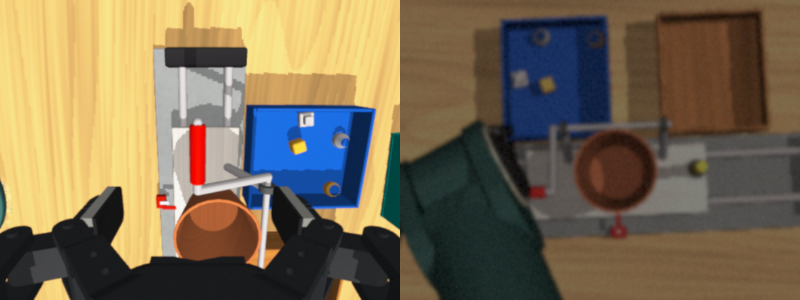

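All four castings are in the blue tray. The pot is upright: the sleeve sits 82.6 mm behind the hinge, against 82 mm expected. The pointer at (168,207) is at the white line and the gripper is clear, so I hand it in.

```bash
python3 -c "
from cell import env
print(env.close_job())"
```

```text
the job is handed in; nothing more can be done
None
```

I handed the job in at about 20 s of robot time: all four castings are in the blue tray, and the pot is upright and parked with its pointer within about 2 mm of the white line; no verdict was returned.

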